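# Seal three sample jars in order

### The arm

A 7-joint arm with a two-finger parallel gripper is mounted at the origin on the work surface. World frame = base frame: x ahead of the robot, y to its left, z up, the work surface at z = 0. Lengths are in mm, angles in rad, forces in N, time in s.
With the tool pointing down it reaches from about 425 to 950 mm from the base axis. Payload 16.7 kg.
Tool frame: the origin (TCP) lies midway between the tips of the shut fingers; the grasp point (between the pads) lies robot.grip_depth behind it (robot.grip_depth is the distance from the TCP to the grasp point, in mm); z points along the fingers, y is the direction in which the jaws open and shut (so a half turn about z gives the same grasp; the last joint's range is limited). The gripper opens to 94 mm and grips with 3 to 60 N. Pads are 16 mm wide; open, the fingers measure 119 mm over their backs; the gripper's body (75 mm by 177 mm) begins 78 mm behind the grasp point.
Start: joints at [-0.149, 0.426, 0.074, 1.606, -0.034, 1.111, -0.067], TCP at [674.962, -0.018, 205.467] pointing down, gripper open.
Joint ranges: [-2.85, 2.85], [-0.5, 2.14], [-1.23, 1.37], [0.21, 2.46], [-1.02, 4.16], [0.16, 2.05], [-2.73, 2.73]. Speed limits (rad/s): [1.89, 1.89, 2.39, 2.39, 3.01, 3.01, 3.01].

### API

Orientations are given as [roll, pitch, yaw] about the fixed x, y, z axes, in that order (R = Rz(yaw) Ry(pitch) Rx(roll)).
In Python, from workcell import robot, optics gives the robot as it stands. The module is installed in compiled form; this text tells all that it offers.
- The arm moves only by the tool play_rows, never from a script. Its argument "targets" is a list of rows, each an object with "gripper": the gripper command: -1 is shut, 1 is fully open, values between are in proportion; "dp": the shift along the tool's x, y, z normalised to -1 to 1, where 1 is 200 mm, a list of three; "yaw": the turn about the tool's z normalised to -1 to 1, where 1 is 45 degrees. A call has 1 to 20 rows; each row shifts and turns the commanded pose from where the row before left it, along the tool's axes as they then stand; what a row does not reach is not made up. A row lasts 1/10 s, in which the tool goes at most 50 mm and 8.59 degrees, less where a joint would pass 70% of its speed; a pose out of reach is approached as far as the arm can. A call with a number of a shift or a turn outside -1 to 1 is refused whole. A call with a gripper value outside its range is refused whole. The fingers move at their own pace and stop on an object; the grip force is fixed at half the most. Time passes only in rows, so rows that do not move let the fingers close. It gives the time, the measured TCP pose, the force and the opening at its end, in the units of the state.
- robot.read_state(): the state, without advancing time (a new reading comes with each control period).
- optics.snapshot(name): name is "scene" or "side" or "wrist"; returns a dict with "frame" (384x512x3 uint8, red, green, blue), "fovy" (degrees; the focal length in pixels is half the picture's height over the tangent of half this angle, whatever the lens; pixels are square), "cx", "cy" (the principal point, pixels), "D" ([k1, k2, p1, p2, k3] as OpenCV has them; the pictures are not rectified), "rvec" (rotation vector, rad) and "tvec" (3), from world to camera coordinates, as OpenCV has them. Camera axes: x right, y down, z forward; pixel columns grow to the right and rows downward; lengths in mm; the calibration is good to about 2 mm. A picture is of the moment at which its call begins. There is no depth.
- robot.hand_in(): hands the job in, once; it reports no verdict.
The state is a dict: "t": time; "joints": joint angles; "dq": joint speeds; "tau": joint torques, N m; "ee_pos": TCP position; "tool_rot": TCP orientation; "force": force on the tool from outside, world axes, zero at the start; "wrist_torque": the same for the moment, N m; "grip_width": opening from 0.0 (shut) to 1.0 (fully open).
Only numpy, scipy, OpenCV 4.12 (cv2) and the standard library are available. Lean on these libraries where they do the work, as an engineer would, in place of code of your own. Each camera call takes 0.05 s, during which the arm holds its last target.

### The job

Three amber sample jars stand on the lab bench with their push-in stoppers standing proud. Seal them in this order: first the tall round jar, then the square one, last the squat round one, each time pressing the stopper lightly straight down until its head sits on the rim. Only press: do not lift or tip the jars or push them out of place, leave everything else on the bench alone, and finish clear of everything.

Things in the scene. Friction and masses are not known exactly. Their poses are not given: they have to be found in the camera images.
- tall_jar: tall slim round amber jar, 66 mm in diameter, rim 150 mm above the bench, about 0.5 kg, standing loose and upright; origin at the centre of its underside, z up
- tall_stopper_top (a point): centre of the flat top of this jar's white round stopper head (44 mm in diameter, 10 mm thick, on the jar's axis); 176 mm above the bench when fully raised, 162 mm when seated; moves with the stopper
- tall_stopper (a joint): how far the stopper has been pushed down into its jar, m: 0 fully raised, 0.014 seated with the head resting on the black rubber gasket of the rim (the soft gasket gives about 1 mm per 5 N beyond that); about 0 to 0.002 at the start. It slides straight down against about 2.5 N of friction and stays where it is left
- square_jar: square-sided amber jar, 64 x 64 mm, rim 115 mm above the bench, about 0.5 kg, standing loose and upright; origin at the centre of its underside, z up
- square_stopper_top (a point): centre of the flat top of this jar's white round stopper head (44 mm in diameter, 10 mm thick, on the jar's axis); 141 mm above the bench when fully raised, 127 mm when seated; moves with the stopper
- square_stopper (a joint): how far the stopper has been pushed down into its jar, m: 0 fully raised, 0.014 seated with the head resting on the black rubber gasket of the rim (the soft gasket gives about 1 mm per 5 N beyond that); about 0 to 0.002 at the start. It slides straight down against about 2.5 N of friction and stays where it is left
- squat_jar: low wide round amber jar, 84 mm in diameter, rim 80 mm above the bench, about 0.5 kg, standing loose and upright; origin at the centre of its underside, z up
- squat_stopper_top (a point): centre of the flat top of this jar's white round stopper head (44 mm in diameter, 10 mm thick, on the jar's axis); 106 mm above the bench when fully raised, 92 mm when seated; moves with the stopper
- squat_stopper (a joint): how far the stopper has been pushed down into its jar, m: 0 fully raised, 0.014 seated with the head resting on the black rubber gasket of the rim (the soft gasket gives about 1 mm per 5 N beyond that); about 0 to 0.002 at the start. It slides straight down against about 2.5 N of friction and stays where it is left
- beaker: bystander: clear open beaker, 68 mm in diameter, 85 mm high; origin at the centre of its underside, z up
- vial: bystander: small white vial with black cap, 24 mm in diameter, 55 mm high; origin at the centre of its underside, z up
- weight: bystander: steel balance weight, 30 mm in diameter, 42 mm high with its knob; origin at the centre of its underside, z up
- spatula: bystander: flat-bladed steel spatula 180 mm long lying flat on the bench; origin near its middle, x along its length
Things that resemble listed ones, but are neither listed nor needed, are in the scene too. What is shaped like the squat_jar but blue is not meant.

How it is judged (in metres and radians):
On the way, in this order (a step that is already met when the one before it is completed fails the run):
1. the tall round jar's stopper is pressed down (value of joint tall_stopper above 0.01 m), for 0.1 s.
2. the square jar's stopper is pressed down (value of joint square_stopper above 0.01 m), for 0.1 s.
3. the squat round jar's stopper is pressed down (value of joint squat_stopper above 0.01 m), for 0.1 s.
At the end, for the whole second after the job is handed in: All three stoppers are down at least 10 of their 14 mm, the jars stand upright (within 0.05 rad) and still, within 20 mm of where they were, and the bystanders are within 15 mm of where they were (value of joint each of tall_stopper, square_stopper, squat_stopper above 0.01 m and distance of each of tall_jar, square_jar, squat_jar from where it was at the start of the episode below 0.02 m and angle between each of tall_jar, square_jar, squat_jar's own z axis and vertical below 0.05 rad and linear speed of each of tall_jar, square_jar, squat_jar below 0.01 m/s and distance of each of beaker, vial, weight, spatula from where it was at the start of the episode below 0.015 m); the robot touches nothing.
It fails at once if a jar is pressed or knocked with more than 20 N (contact force between any of tall_jar, square_jar, squat_jar and the fingers above 20 N or contact force between any of tall_jar, square_jar, squat_jar and the arm above 20 N).
It fails at once if a jar is lifted, tipped or pushed more than 20 mm (height (world z) of any of tall_jar, square_jar, squat_jar above 0.01 m or angle between any of tall_jar, square_jar, squat_jar's own z axis and vertical above 0.2 rad or distance of any of tall_jar, square_jar, squat_jar from where it was at the start of the episode above 0.02 m).
It fails at once if a bystander is moved more than 15 mm (distance of any of beaker, vial, weight, spatula from where it was at the start of the episode above 0.015 m).
It also fails if it takes over 51 s, if anything falls off the work surface, if the arm or the gripper's body presses on something with over 40 N, if the wrist force passes 120 N, or if a joint passes its speed limit or range.

## Working session

There is one attempt and no reset: what is moved stays moved. The work goes in short steps, Python scripts to look and compute and a tool call to move; the robot and the scene stay as the last step left them, time stands still between calls to the robot, and variables do not carry over. Pictures are saved under pics/ and viewed, and the job is handed in when it is done.

Besides the shell and the picture viewer there is one more tool, called after "Emit:" by a JSON object that holds its "api" and its "payload". play_rows: Moves the arm, as the interface text tells. Scaled input: -1 to 1 covers 200 mm each way for a shift and 45 degrees each way for a turn. Its arguments: {"type":"object","properties":{"targets":{"type":"array","items":{"type":"object","properties":{"gripper":{"type":"number"},"dp":{"type":"array","items":{"type":"number","minimum":-1,"maximum":1}},"yaw":{"type":"number","minimum":-1,"maximum":1}}}}},"required":["targets"]}

```bash
mkdir -p pics; python3 - <<'E'
from workcell import robot, optics
import cv2,pickle
s=robot.read_state(); print(s, robot.grip_depth)
d={}
for n in ("scene","side","wrist"):
    o=optics.snapshot(n); d[n]=o
    cv2.imwrite(f"pics/{n}0.png",o["frame"][:,:,::-1]); print(n,o["fovy"],o["cx"],o["cy"],o["D"],o["rvec"],o["tvec"])
pickle.dump(d,open("d0.pkl","wb"))
E
```

```text
{'t': 0.0, 'joints': array([-0.14949785,  0.42676623,  0.0738567 ,  1.60659654, -0.03403856,
        1.11080009, -0.06709123]), 'dq': array([ 0.00017754, -0.00170655,  0.00084091, -0.00028648,  0.00042521,
       -0.0016199 ,  0.00054313]), 'tau': array([-4.09355038e-03, -9.35844111e+01,  3.66462663e+00, -4.54201269e+01,
       -4.89189907e-02,  2.02478352e-02, -6.48899413e-05]), 'ee_pos': array([ 6.74563865e+02, -5.65498587e-02,  2.04757602e+02]), 'tool_rot': array([-3.14028978e+00,  1.56718565e-04,  1.57079372e+00]), 'force': array([-0.426299  , -0.17303346,  1.20640471]), 'wrist_torque': array([-0.01802784, -0.03566942,  0.00889268]), 'grip_width': 0.9970039712278854} 18.8
scene 54.87264064977748 249.49270834274273 192.67520475937465 [-0.03787465  0.          0.          0.          0.        ] [ 0.96198375  2.46804657 -1.05036909] [ 440.61806508 -126.15686344 1065.04368722]
side 53.40628875558795 250.93344142304707 186.75240297974185 [0.03531754 0.         0.         0.         0.        ] [ 2.32523088 -0.98722166  0.34719505] [-421.38919486  349.24387631  741.78613054]
wrist 65.3678601188757 253.05193430148074 190.65394398154987 [-0.01440291  0.          0.          0.          0.        ] [-2.86232692e+00  4.72302037e-04  2.90253659e-03] [-675.74754908  -26.76924057  392.04734117]
```

View pics/scene0.png

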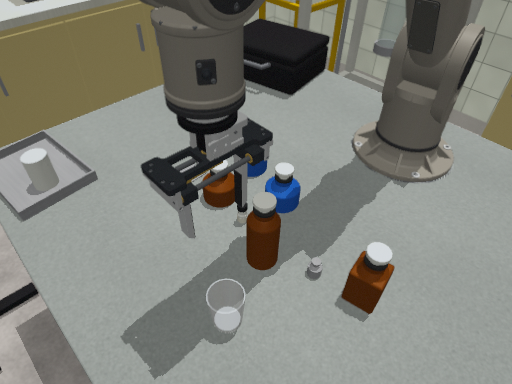

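View pics/side0.png

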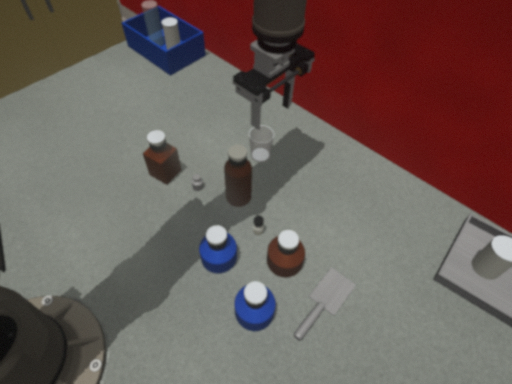

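View pics/wrist0.png

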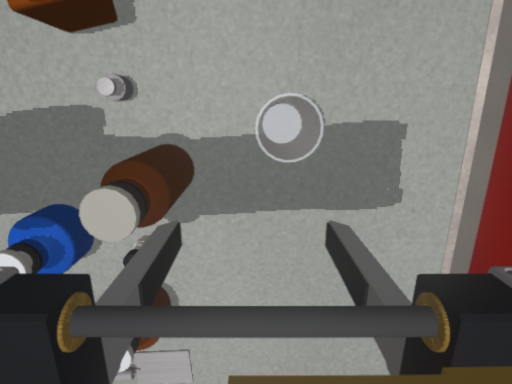

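```bash
cat > h.py <<'E'
import cv2,numpy as np
def ray(o,uv):
    f=192/np.tan(np.radians(o["fovy"]/2)); K=np.array([[f,0,o["cx"]],[0,f,o["cy"]],[0,0,1]])
    n=cv2.undistortPoints(np.array([[uv]],float),K,np.array(o["D"],float))[0,0]
    R=cv2.Rodrigues(np.array(o["rvec"],float))[0]; t=np.array(o["tvec"],float).ravel()
    return -R.T@t, R.T@np.array([n[0],n[1],1])
def plane(o,uv,z):
    c,d=ray(o,uv); return c+d*(z-c[2])/d[2]
def proj(o,p):
    f=192/np.tan(np.radians(o["fovy"]/2)); K=np.array([[f,0,o["cx"]],[0,f,o["cy"]],[0,0,1]])
    return cv2.projectPoints(np.array([p],float),np.array(o["rvec"],float),np.array(o["tvec"],float),K,np.array(o["D"],float))[0][0,0]
def blob(o,uv,r=18):
    im=o["frame"].astype(int); mx=im.max(2); mn=im.min(2)
    u,v=uv; w=im[v-r:v+r,u-r:u+r]
    seed=np.median(im[v-2:v+3,u-2:u+3].reshape(-1,3),axis=0)
    m=(np.abs(w-seed).max(2)<45).astype(np.uint8)
    n,l,st,c=cv2.connectedComponentsWithStats(m)
    k=l[r,r]; return c[k]+[u-r,v-r], st[k], seed
E
python3 - <<'E'
import pickle; from h import *
d=pickle.load(open("d0.pkl","rb"))
for n,l in (("scene",[("tall",(265,202),176),("sq",(379,253),141)]),("side",[("tall",(238,153),176),("sq",(157,138),141),("squat",(289,240),106)]),("wrist",[("tall",(110,212),176)])):
    for nm,uv,z in l:
        c,st,s=blob(d[n],uv,18 if n!="wrist" else 40)
        print(n,nm,c.round(1),st,s,plane(d[n],c,z-6).round(1))
for n,uv,z in (("side",(258,218),55),("scene",(316,262),40),("side",(198,180),40),("scene",(226,294),85)):
    print(n,uv,plane(d[n],uv,z).round(0))
ims=[]
for n,us in (("scene",[(265,202),(379,253)]),("side",[(238,153),(157,138),(289,240)])):
    for u,v in us: ims.append(cv2.resize(d[n]["frame"][v-25:v+25,u-25:u+25,::-1],(260,260),interpolation=0))
ims.append(ims[0]*0)
cv2.imwrite("pics/crops.png",np.vstack([np.hstack(ims[:3]),np.hstack(ims[3:])]))
E
```

```text
scene tall [259.4 198.1] [  0   0  30  32 658] [170. 171. 164.] [566.7 -10.7 170. ]
scene sq [379.2 251.6] [  6   7  26  20 404] [214. 219. 222.] [480.2 197.3 135. ]
side tall [236.9 148.2] [  0   0  36  36 937] [149. 148. 138.] [573.4  12.6 170. ]
side sq [155.4 136. ] [  8  10  18  13 185] [199. 203. 204.] [485.3 206.6 135. ]
side squat [288.3 238.3] [  8   8  20  18 289] [207. 210. 212.] [ 511.7 -201.1  100. ]
wrist tall [110.7 220.1] [   9   16   71   64 3003] [170. 168. 160.] [567.2  -2.6 170. ]
side (258, 218) [ 526. -102.   55.]
scene (316, 262) [515. 102.  40.]
side (198, 180) [510.  93.  40.]
scene (226, 294) [708.  58.  85.]
```

View pics/crops.png

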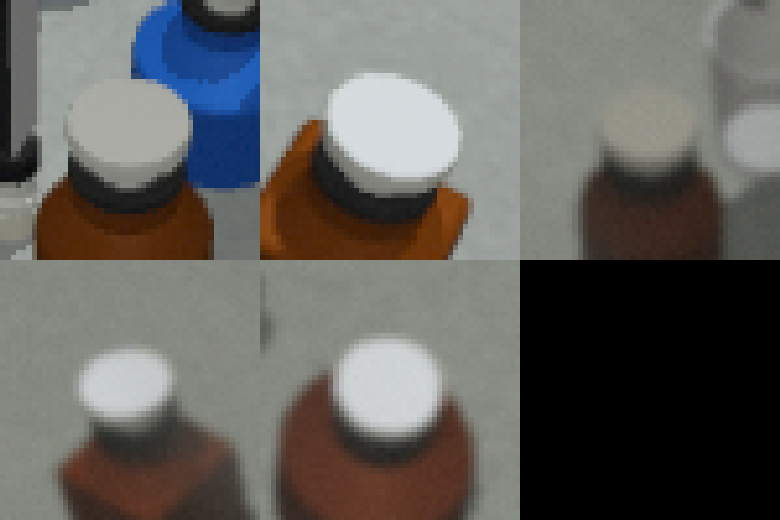

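```bash
python3 - <<'E'
import pickle; from h import *
d=pickle.load(open("d0.pkl","rb"))
for n,nm,uv,z in (("scene","tall",(263.9,199.5),175),("side","tall",(236.7,149.8),175),("wrist","tall",(110,212),175),("scene","sq",(378.9,251.5),140),("side","sq",(155.2,136),140),("side","squat",(287.7,238.3),105)):
    print(n,nm,plane(d[n],uv,z).round(1))
def tri(a,b):
    A=np.zeros((3,3));B=np.zeros(3)
    for c,v in (a,b):
        v=v/np.linalg.norm(v);P=np.eye(3)-np.outer(v,v);A+=P;B+=P@c
    return np.linalg.solve(A,B)
print(tri(ray(d["scene"],(263.9,199.5)),ray(d["side"],(236.7,149.8))))
print(tri(ray(d["scene"],(378.9,251.5)),ray(d["side"],(155.2,136))))
E
```

```text
scene tall [566.9   0.9 175. ]
side tall [566.3   5.9 175. ]
wrist tall [570.1   5.8 175. ]
scene sq [484.7 198.1 140. ]
side sq [482.6 202.2 140. ]
side squat [ 508.3 -201.7  105. ]
[566.64939371   3.41855061 176.62881614]
[483.25511066 199.53236494 140.60888503]
```

Emit:
{"api": "play_rows", "payload": {"targets": [{"gripper": -1,"dp": [0,0,-0.1],"yaw": 0},{"gripper": -1,"dp": [0,0,0],"yaw": 0},{"gripper": -1,"dp": [0.02,-0.09,0],"yaw": 0},{"gripper": -1,"dp": [0,-0.09,0],"yaw": 0},{"gripper": -1,"dp": [0,-0.09,0],"yaw": 0},{"gripper": -1,"dp": [0,-0.09,0],"yaw": 0},{"gripper": -1,"dp": [0,-0.09,0],"yaw": 0},{"gripper": -1,"dp": [0,-0.085,0],"yaw": 0},{"gripper": -1,"dp": [0,0,0],"yaw": 0},{"gripper": -1,"dp": [0,0,0],"yaw": 0},{"gripper": -1,"dp": [0,0,0],"yaw": 0}]}}

```text
t: 1.25
ee_pos: [568.6, 4.1, 225.3]
tool_rot: [3.141, -0.0, 1.571]
force: [0.3, -0.2, -0.3]
grip_width: 0.1
```

```bash
python3 - <<'E'
from workcell import robot, optics
import cv2,pickle
from h import *
s=robot.read_state(); print(s["t"],s["ee_pos"],s["tool_rot"],s["force"],s["grip_width"])
d={}
for n in ("scene","side","wrist"):
    d[n]=optics.snapshot(n); print(n,proj(d[n],s["ee_pos"]))
pickle.dump(d,open("d1.pkl","wb"))
a=d["scene"]["frame"]; b=d["side"]["frame"]
c=lambda i,u,v:cv2.resize(i[v-50:v+50,u-50:u+50,::-1],(390,390),interpolation=0)
cv2.imwrite("pics/s1.png",np.hstack([c(a,265,190),c(b,237,150)]))
cv2.imwrite("pics/w1.png",d["wrist"]["frame"][:,:,::-1])
cv2.imwrite("pics/sc1.png",a[:,:,::-1])
E
```

```text
1.25 [568.55392027   4.05667146 225.31375421] [ 3.14148065e+00 -1.01937018e-05  1.57083718e+00] [ 0.29482205 -0.19396823 -0.30336421] 0.09960443388784046
scene [265.44390663 179.8736437 ]
side [237.60510329 133.62399265]
wrist [250.84424602 236.51337806]
```

View pics/s1.png

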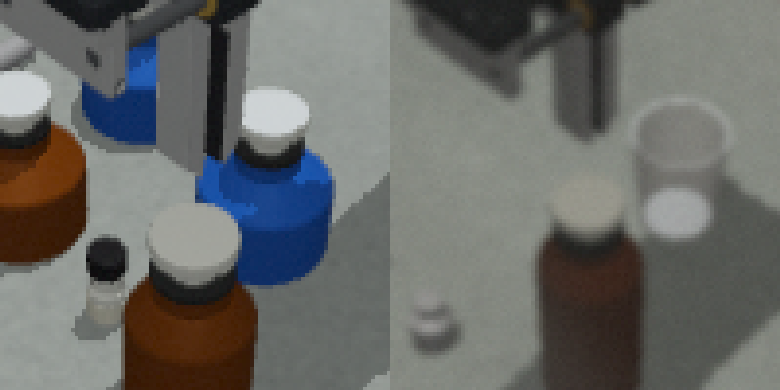

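View pics/w1.png

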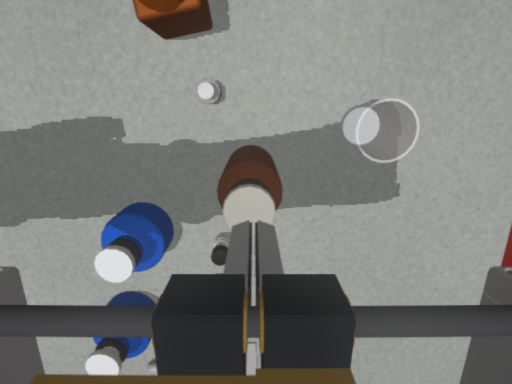

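View pics/sc1.png

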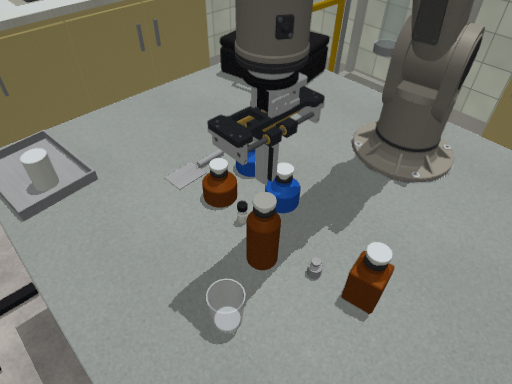

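```bash
python3 - <<'E'
import pickle; from h import *
d=pickle.load(open("d1.pkl","rb"))
a=d["scene"]["frame"];w=d["wrist"]["frame"]
cv2.imwrite("pics/c2.png",np.hstack([cv2.resize(a[141:191,194:244,::-1],(390,390),interpolation=0),cv2.resize(w[160:260,198:298,::-1],(390,390),interpolation=0)]))
for n,uv,z in (("scene",(219,165.5),105),("wrist",(248.5,205),175)): print(plane(d[n],uv,z))
E
```

```text
[ 514.64046774 -195.48117448  105.        ]
[566.27083044   8.50283044 175.        ]
```

View pics/c2.png

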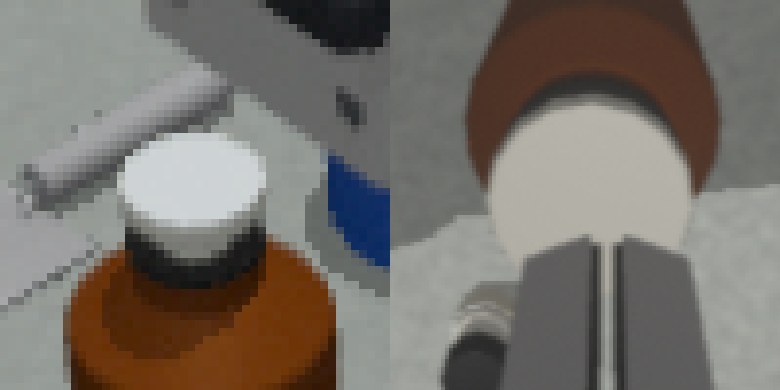

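```bash
python3 - <<'E'
import pickle; from h import *
d=pickle.load(open("d1.pkl","rb"))
for n,uv,z in (("scene",(218.1-.5,163.6-.5),105),("wrist",(248.8,213),175)): print(plane(d[n],uv,z))
E
```

```text
[ 511.5412165  -204.33015086  105.        ]
[566.48086547   1.65910157 175.        ]
```

Emit:
{"api": "play_rows", "payload": {"targets": [{"gripper": -1,"dp": [0,-0.005,0.075],"yaw": 0},{"gripper": -1,"dp": [0,0,0.075],"yaw": 0},{"gripper": -1,"dp": [0,0,0.05],"yaw": 0},{"gripper": -1,"dp": [0,0,0.03],"yaw": 0},{"gripper": -1,"dp": [0,0,0],"yaw": 0},{"gripper": -1,"dp": [0,0,0],"yaw": 0},{"gripper": -1,"dp": [0,0,0],"yaw": 0}]}}

```text
t: 2.1
ee_pos: [567.3, 4.0, 180.1]
tool_rot: [3.141, -0.0, 1.571]
force: [0.5, 0.1, -0.4]
grip_width: 0.008
```

```bash
cat > look.py <<'E'
import sys
from workcell import robot, optics
from h import *
s=robot.read_state(); print(s["t"],s["ee_pos"],s["force"],s["grip_width"])
p=s["ee_pos"]; ims=[]
for n in ("scene","side"):
    o=optics.snapshot(n); u,v=proj(o,p).round().astype(int)
    ims.append(cv2.resize(o["frame"][v-35:v+35,u-35:u+35,::-1],(390,390),interpolation=0))
cv2.imwrite(sys.argv[1],np.hstack(ims))
E
python3 look.py pics/p1.png
```

```text
2.1 [567.33226939   4.02888708 180.07929215] [ 0.46411247  0.13235051 -0.41038171] 0.007767396305305018
```

View pics/p1.png

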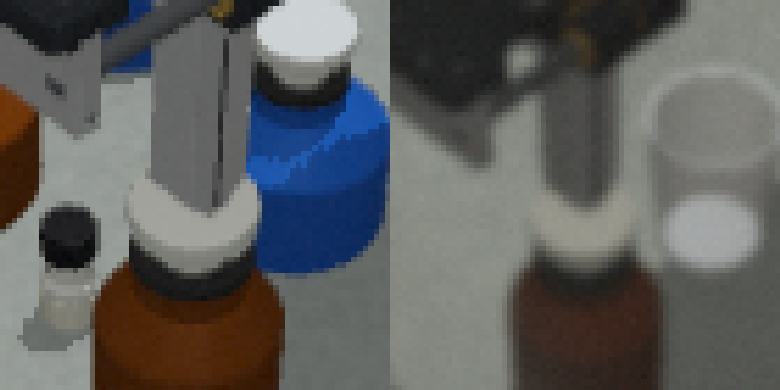

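Both views show the fingers centred over the tall stopper. Pressing now.

Emit:
{"api": "play_rows", "payload": {"targets": [{"gripper": -1,"dp": [0,0,0.01],"yaw": 0},{"gripper": -1,"dp": [0,0,0.01],"yaw": 0},{"gripper": -1,"dp": [0,0,0.01],"yaw": 0},{"gripper": -1,"dp": [0,0,0.01],"yaw": 0},{"gripper": -1,"dp": [0,0,0],"yaw": 0},{"gripper": -1,"dp": [0,0,0],"yaw": 0}]}}

```text
t: 2.8
ee_pos: [566.8, 4.0, 171.3]
tool_rot: [-3.141, -0.0, 1.571]
force: [0.2, -0.1, 0.2]
grip_width: 0.006
```

Emit:
{"api": "play_rows", "payload": {"targets": [{"gripper": -1,"dp": [0,0,0.0075],"yaw": 0},{"gripper": -1,"dp": [0,0,0.0075],"yaw": 0},{"gripper": -1,"dp": [0,0,0.0075],"yaw": 0},{"gripper": -1,"dp": [0,0,0.0075],"yaw": 0},{"gripper": -1,"dp": [0,0,0],"yaw": 0},{"gripper": -1,"dp": [0,0,0],"yaw": 0}]}}

```text
t: 3.4
ee_pos: [566.8, 4.0, 165.3]
tool_rot: [-3.141, 0.0, 1.571]
force: [0.3, 1.0, 0.3]
grip_width: 0.004
```

```bash
python3 look.py pics/p2.png
```

```text
3.4 [566.84670528   3.97000274 165.31247005] [0.27771609 1.01482446 0.29395016] 0.003751322360316332
```

View pics/p2.png

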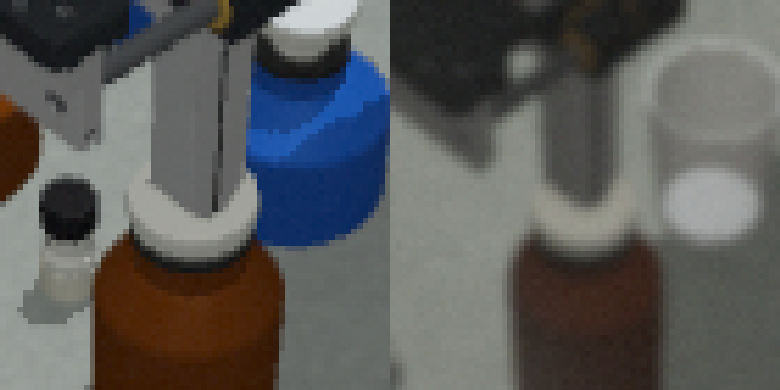

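Emit:
{"api": "play_rows", "payload": {"targets": [{"gripper": -1,"dp": [0,0,0.0075],"yaw": 0},{"gripper": -1,"dp": [0,0,0.005],"yaw": 0},{"gripper": -1,"dp": [0,0,0.0025],"yaw": 0},{"gripper": -1,"dp": [0,0,0],"yaw": 0},{"gripper": -1,"dp": [0,0,0],"yaw": 0}]}}

```text
t: 4.0
ee_pos: [566.9, 4.0, 162.4]
tool_rot: [-3.141, -0.0, 1.571]
force: [0.3, 0.1, -0.2]
grip_width: 0.01
```

Emit:
{"api": "play_rows", "payload": {"targets": [{"gripper": -1,"dp": [0,0,0.0025],"yaw": 0},{"gripper": -1,"dp": [0,0,0.0015],"yaw": 0},{"gripper": -1,"dp": [0,0,0],"yaw": 0},{"gripper": -1,"dp": [0,0,0],"yaw": 0}]}}

```text
t: 4.4
ee_pos: [567.2, 4.0, 162.2]
tool_rot: [3.141, -0.0, 1.571]
force: [-2.2, -0.4, 8.7]
grip_width: 0.009
```

Emit:
{"api": "play_rows", "payload": {"targets": [{"gripper": -1,"dp": [0,0,-0.02],"yaw": 0},{"gripper": -1,"dp": [0,0,-0.08],"yaw": 0},{"gripper": -1,"dp": [0,0,-0.1],"yaw": 0},{"gripper": -1,"dp": [0,0,-0.05],"yaw": 0},{"gripper": -1,"dp": [0,0,0],"yaw": 0},{"gripper": -1,"dp": [0,0,0],"yaw": 0}]}}

```text
t: 5.0
ee_pos: [566.7, 4.0, 211.2]
tool_rot: [-3.141, -0.0, 1.571]
force: [-0.6, -0.7, -0.3]
grip_width: 0.003
```

```bash
python3 look.py pics/p3.png
```

```text
5.0 [566.72549433   4.00796309 211.15025241] [-0.56423166 -0.65304328 -0.29653421] 0.0034809147217525777
```

View pics/p3.png

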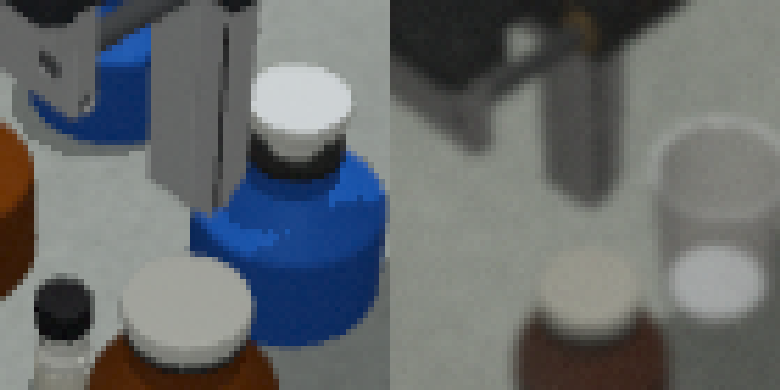

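Emit:
{"api": "play_rows", "payload": {"targets": [{"gripper": -1,"dp": [0.098,-0.042,0],"yaw": 0},{"gripper": -1,"dp": [0.098,-0.042,0],"yaw": 0},{"gripper": -1,"dp": [0.098,-0.042,0],"yaw": 0},{"gripper": -1,"dp": [0.098,-0.042,0],"yaw": 0},{"gripper": -1,"dp": [0.098,-0.042,0],"yaw": 0},{"gripper": -1,"dp": [0.098,-0.042,0],"yaw": 0},{"gripper": -1,"dp": [0.098,-0.042,0],"yaw": 0},{"gripper": -1,"dp": [0.098,-0.042,0],"yaw": 0},{"gripper": -1,"dp": [0.098,-0.042,0],"yaw": 0},{"gripper": -1,"dp": [0.098,-0.042,0],"yaw": 0},{"gripper": -1,"dp": [0,0,0],"yaw": 0},{"gripper": -1,"dp": [0,0,0],"yaw": 0},{"gripper": -1,"dp": [0,0,0],"yaw": 0}]}}

```text
t: 6.4
ee_pos: [483.2, 199.1, 211.3]
tool_rot: [-3.141, 0.001, 1.57]
force: [-0.5, 0.2, 0.2]
grip_width: 0.003
```

The tall stopper's head sits on its gasket. Next I lower onto the square jar.

Emit:
{"api": "play_rows", "payload": {"targets": [{"gripper": -1,"dp": [0,0,0.08],"yaw": 0},{"gripper": -1,"dp": [0,0,0.08],"yaw": 0},{"gripper": -1,"dp": [0,0,0.08],"yaw": 0},{"gripper": -1,"dp": [0,0,0.06],"yaw": 0},{"gripper": -1,"dp": [0,0,0.03],"yaw": 0},{"gripper": -1,"dp": [0,0,0],"yaw": 0},{"gripper": -1,"dp": [0,0,0],"yaw": 0},{"gripper": -1,"dp": [0,0,0],"yaw": 0}]}}

```text
t: 7.2
ee_pos: [483.4, 200.2, 146.3]
tool_rot: [3.141, -0.001, 1.571]
force: [0.3, 0.1, 0.5]
grip_width: 0.004
```

```bash
python3 look.py pics/p4.png
```

```text
7.2 [483.3854403  200.15262678 146.33593892] [0.30422118 0.10768075 0.47504565] 0.004474740423964802
```

View pics/p4.png

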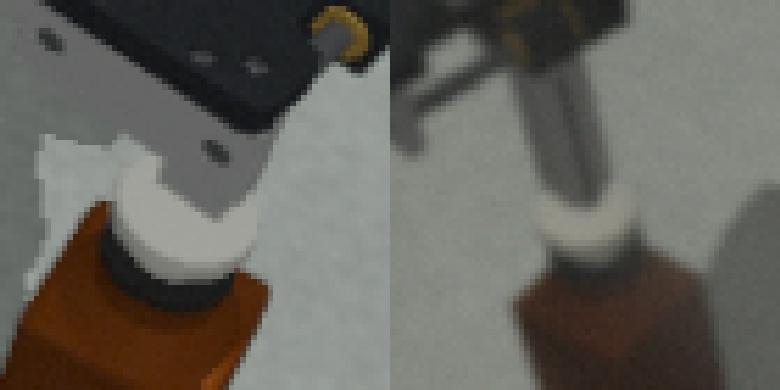

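Roughly centred; pressing.

Emit:
{"api": "play_rows", "payload": {"targets": [{"gripper": -1,"dp": [0,0,0.01],"yaw": 0},{"gripper": -1,"dp": [0,0,0.01],"yaw": 0},{"gripper": -1,"dp": [0,0,0.01],"yaw": 0},{"gripper": -1,"dp": [0,0,0.01],"yaw": 0},{"gripper": -1,"dp": [0,0,0.0075],"yaw": 0},{"gripper": -1,"dp": [0,0,0.0075],"yaw": 0},{"gripper": -1,"dp": [0,0,0.0075],"yaw": 0},{"gripper": -1,"dp": [0,0,0],"yaw": 0},{"gripper": -1,"dp": [0,0,0],"yaw": 0}]}}

```text
t: 8.2
ee_pos: [482.9, 199.9, 133.1]
tool_rot: [-3.141, 0.0, 1.571]
force: [0.6, -0.7, 0.2]
grip_width: 0.002
```

Emit:
{"api": "play_rows", "payload": {"targets": [{"gripper": -1,"dp": [0,0,0.0075],"yaw": 0},{"gripper": -1,"dp": [0,0,0.0075],"yaw": 0},{"gripper": -1,"dp": [0,0,0.0025],"yaw": 0},{"gripper": -1,"dp": [0,0,0],"yaw": 0},{"gripper": -1,"dp": [0,0,0],"yaw": 0}]}}

```text
t: 8.7
ee_pos: [482.9, 200.0, 129.6]
tool_rot: [-3.141, 0.0, 1.571]
force: [-0.1, 0.4, -0.6]
grip_width: 0.006
```

Emit:
{"api": "play_rows", "payload": {"targets": [{"gripper": -1,"dp": [0,0,0.005],"yaw": 0},{"gripper": -1,"dp": [0,0,0.005],"yaw": 0},{"gripper": -1,"dp": [0,0,0],"yaw": 0},{"gripper": -1,"dp": [0,0,0],"yaw": 0}]}}

```text
t: 9.1
ee_pos: [482.9, 200.0, 127.6]
tool_rot: [-3.141, 0.0, 1.571]
force: [-0.3, -0.0, 0.6]
grip_width: 0.005
```

Emit:
{"api": "play_rows", "payload": {"targets": [{"gripper": -1,"dp": [0,0,0.003],"yaw": 0},{"gripper": -1,"dp": [0,0,0],"yaw": 0},{"gripper": -1,"dp": [0,0,0],"yaw": 0}]}}

```text
t: 9.4
ee_pos: [483.0, 200.0, 127.3]
tool_rot: [3.142, -0.0, 1.571]
force: [-1.4, -0.9, 4.5]
grip_width: 0.003
```

Emit:
{"api": "play_rows", "payload": {"targets": [{"gripper": -1,"dp": [0,0,-0.02],"yaw": 0},{"gripper": -1,"dp": [0,0,-0.08],"yaw": 0},{"gripper": -1,"dp": [0,0,-0.1],"yaw": 0},{"gripper": -1,"dp": [0,0,-0.1],"yaw": 0},{"gripper": -1,"dp": [0,0,-0.1],"yaw": 0},{"gripper": -1,"dp": [0,0,0],"yaw": 0},{"gripper": -1,"dp": [0,0,0],"yaw": 0}]}}

```text
t: 10.1
ee_pos: [483.0, 200.0, 207.1]
tool_rot: [3.141, -0.0, 1.571]
force: [-0.0, 0.1, -0.7]
grip_width: 0.006
```

Emit:
{"api": "play_rows", "payload": {"targets": [{"gripper": -1,"dp": [-0.126,0.0085,0],"yaw": 0},{"gripper": -1,"dp": [-0.126,0.0085,0],"yaw": 0},{"gripper": -1,"dp": [-0.126,0.0085,0],"yaw": 0},{"gripper": -1,"dp": [-0.126,0.0085,0],"yaw": 0},{"gripper": -1,"dp": [-0.126,0.0085,0],"yaw": 0},{"gripper": -1,"dp": [-0.126,0.0085,0],"yaw": 0},{"gripper": -1,"dp": [-0.126,0.0085,0],"yaw": 0},{"gripper": -1,"dp": [-0.126,0.0085,0],"yaw": 0},{"gripper": -1,"dp": [-0.126,0.0085,0],"yaw": 0},{"gripper": -1,"dp": [-0.126,0.0085,0],"yaw": 0},{"gripper": -1,"dp": [-0.126,0.0085,0],"yaw": 0},{"gripper": -1,"dp": [-0.126,0.0085,0],"yaw": 0},{"gripper": -1,"dp": [-0.126,0.0085,0],"yaw": 0},{"gripper": -1,"dp": [-0.126,0.0085,0],"yaw": 0},{"gripper": -1,"dp": [-0.126,0.0085,0],"yaw": 0},{"gripper": -1,"dp": [-0.126,0.0085,0],"yaw": 0},{"gripper": -1,"dp": [0,0,0],"yaw": 0},{"gripper": -1,"dp": [0,0,0],"yaw": 0},{"gripper": -1,"dp": [0,0,0],"yaw": 0}]}}

```text
t: 12.0
ee_pos: [510.0, -202.2, 206.4]
tool_rot: [-3.141, -0.0, 1.572]
force: [-0.2, 0.0, 1.4]
grip_width: 0.004
```

```bash
python3 - <<'E'
from workcell import robot, optics
from h import *
import pickle
print(robot.read_state()["ee_pos"])
a=optics.snapshot("scene")["frame"];b=optics.snapshot("side")["frame"];o=optics.snapshot("wrist");w=o["frame"]
pickle.dump(o,open("w3.pkl","wb"))
c=lambda i,u,v:cv2.resize(i[v-35:v+35,u-35:u+35,::-1],(390,390),interpolation=0)
cv2.imwrite("pics/p5.png",np.hstack([c(a,370,270),c(b,160,155)]))
cv2.imwrite("pics/p5s.png",b[:,:,::-1]); cv2.imwrite("pics/p5w.png",w[:,:,::-1])
E
```

```text
[ 509.96069596 -202.20161752  206.4413306 ]
```

View pics/p5.png

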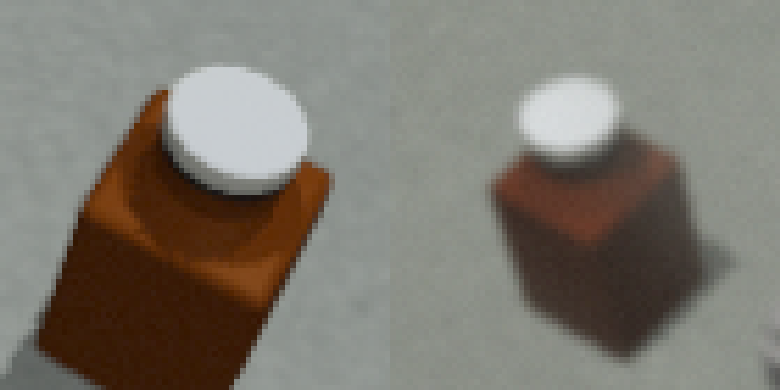

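View pics/p5s.png

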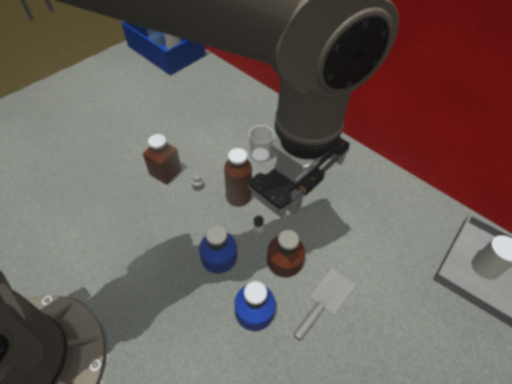

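View pics/p5w.png

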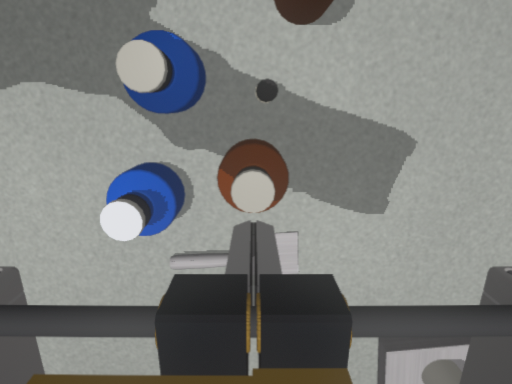

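```bash
python3 - <<'E'
from h import *
import pickle
o=pickle.load(open("w3.pkl","rb"))
print(plane(o,(253,191),105), plane(o,(253,191),106))
E
```

```text
[ 511.51445699 -200.82156907  105.        ] [ 511.51566167 -200.53401262  106.        ]
```

Emit:
{"api": "play_rows", "payload": {"targets": [{"gripper": -1,"dp": [0,0,0.1],"yaw": 0},{"gripper": -1,"dp": [0,0,0.1],"yaw": 0},{"gripper": -1,"dp": [0,0,0.1],"yaw": 0},{"gripper": -1,"dp": [0,0,0.09],"yaw": 0},{"gripper": -1,"dp": [0,0,0.05],"yaw": 0},{"gripper": -1,"dp": [0,0,0.03],"yaw": 0},{"gripper": -1,"dp": [0,0,0],"yaw": 0},{"gripper": -1,"dp": [0,0,0],"yaw": 0},{"gripper": -1,"dp": [0,0,0],"yaw": 0}]}}

```text
t: 13.05
ee_pos: [510.6, -203.3, 113.8]
tool_rot: [3.141, 0.0, 1.571]
force: [0.4, 0.5, -0.8]
grip_width: 0.004
```

```bash
python3 look.py pics/p6.png
```

```text
13.05 [ 510.5735516  -203.3428791   113.80616529] [ 0.40563438  0.45083077 -0.79527377] 0.0037917986699828143
```

View pics/p6.png

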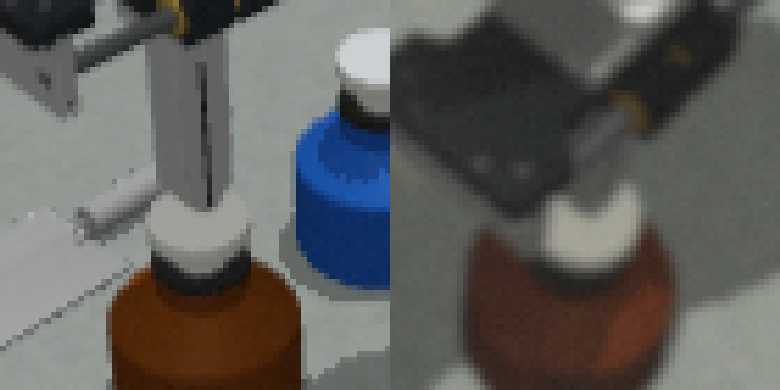

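Centred on the squat stopper; pressing.

Emit:
{"api": "play_rows", "payload": {"targets": [{"gripper": -1,"dp": [0,0,0.015],"yaw": 0},{"gripper": -1,"dp": [0,0,0.015],"yaw": 0},{"gripper": -1,"dp": [0,0,0.01],"yaw": 0},{"gripper": -1,"dp": [0,0,0.01],"yaw": 0},{"gripper": -1,"dp": [0,0,0.01],"yaw": 0},{"gripper": -1,"dp": [0,0,0.01],"yaw": 0},{"gripper": -1,"dp": [0,0,0.0075],"yaw": 0},{"gripper": -1,"dp": [0,0,0],"yaw": 0},{"gripper": -1,"dp": [0,0,0],"yaw": 0}]}}

```text
t: 14.05
ee_pos: [510.2, -203.3, 97.6]
tool_rot: [3.142, 0.0, 1.571]
force: [-0.2, 1.0, 0.3]
grip_width: 0.005
```

Emit:
{"api": "play_rows", "payload": {"targets": [{"gripper": -1,"dp": [0,0,0.0075],"yaw": 0},{"gripper": -1,"dp": [0,0,0.005],"yaw": 0},{"gripper": -1,"dp": [0,0,0],"yaw": 0},{"gripper": -1,"dp": [0,0,0],"yaw": 0}]}}

```text
t: 14.45
ee_pos: [510.1, -203.2, 95.0]
tool_rot: [-3.141, -0.0, 1.571]
force: [0.0, 0.1, 0.2]
grip_width: 0.002
```

Emit:
{"api": "play_rows", "payload": {"targets": [{"gripper": -1,"dp": [0,0,0.0075],"yaw": 0},{"gripper": -1,"dp": [0,0,0.004],"yaw": 0},{"gripper": -1,"dp": [0,0,0],"yaw": 0},{"gripper": -1,"dp": [0,0,0],"yaw": 0}]}}

```text
t: 14.85
ee_pos: [510.1, -203.2, 92.7]
tool_rot: [-3.141, -0.0, 1.571]
force: [-0.8, 0.0, 0.3]
grip_width: 0.003
```

Emit:
{"api": "play_rows", "payload": {"targets": [{"gripper": -1,"dp": [0,0,0.003],"yaw": 0},{"gripper": -1,"dp": [0,0,0],"yaw": 0},{"gripper": -1,"dp": [0,0,0],"yaw": 0}]}}

```text
t: 15.15
ee_pos: [510.2, -203.2, 92.3]
tool_rot: [3.142, -0.0, 1.571]
force: [-1.9, 1.4, 5.0]
grip_width: 0.007
```

Gasket contact at 5 N. I'll retract straight up to a clear height.

Emit:
{"api": "play_rows", "payload": {"targets": [{"gripper": -1,"dp": [0,0,-0.02],"yaw": 0},{"gripper": -1,"dp": [0,0,-0.08],"yaw": 0},{"gripper": -1,"dp": [0,0,-0.1],"yaw": 0},{"gripper": -1,"dp": [0,0,-0.1],"yaw": 0},{"gripper": -1,"dp": [0,0,-0.1],"yaw": 0},{"gripper": -1,"dp": [0,0,-0.1],"yaw": 0},{"gripper": -1,"dp": [0,0,-0.1],"yaw": 0},{"gripper": -1,"dp": [0,0,-0.1],"yaw": 0},{"gripper": -1,"dp": [0,0,-0.1],"yaw": 0},{"gripper": -1,"dp": [0,0,0],"yaw": 0},{"gripper": -1,"dp": [0,0,0],"yaw": 0},{"gripper": -1,"dp": [0,0,0],"yaw": 0}]}}

```text
t: 16.35
ee_pos: [509.7, -203.0, 251.3]
tool_rot: [-3.14, -0.0, 1.571]
force: [-0.1, 0.4, -0.5]
grip_width: 0.006
```

```bash
python3 - <<'E'
from workcell import robot, optics
from h import *
s=robot.read_state();print(s["t"],s["ee_pos"],s["force"])
a=optics.snapshot("scene")["frame"];b=optics.snapshot("side")["frame"]
c=lambda i:cv2.resize(i[120:330,130:410,::-1],(390,292),interpolation=1)
cv2.imwrite("pics/p7.png",np.hstack([c(a),c(b)]))
q=lambda i,u,v:cv2.resize(i[v-35:v+35,u-35:u+35,::-1],(260,260),interpolation=0)
cv2.imwrite("pics/p8.png",np.vstack([np.hstack([q(i,*p) for p in l]) for i,l in ((a,[(265,215),(370,265),(219,180)]),(b,[(238,170),(160,150),(287,250)]))]))
E
```

```text
16.35 [ 509.71873499 -203.04940217  251.33921715] [-0.06837189  0.39514935 -0.4952517 ]
```

View pics/p7.png

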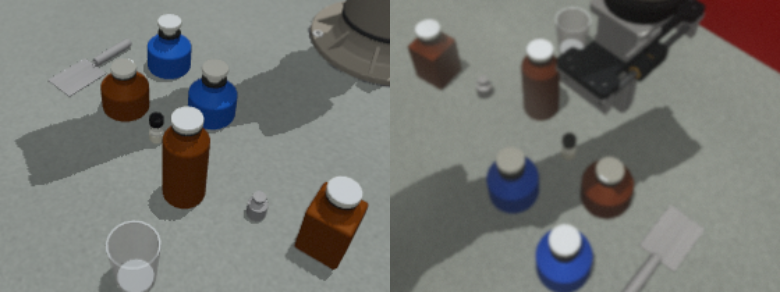

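View pics/p8.png

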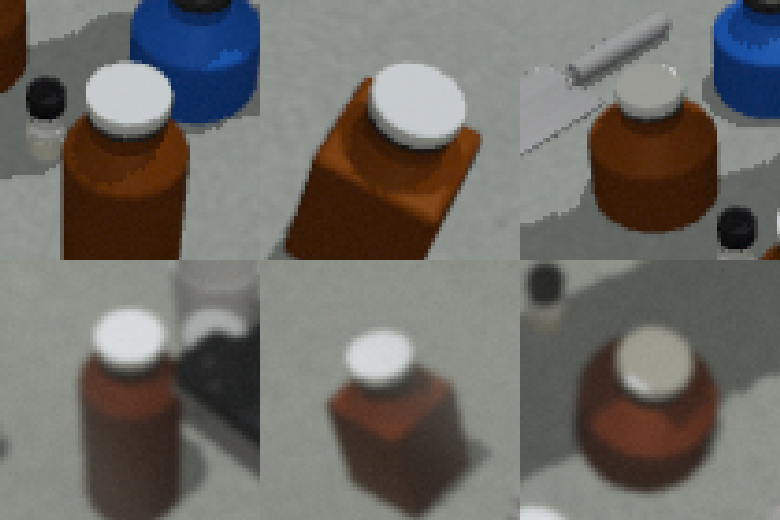

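All three stoppers are down and the jars are upright. The arm is clear at z = 251 mm.

```bash
python3 -c "
from workcell import robot
print(robot.hand_in())"
```

```text
the job is handed in; nothing more can be done
None
```

I pressed the three stoppers down with the shut fingers in the required order (tall, square, squat) and handed the job in at about 16.4 s. Each press ended in gasket contact:

| Jar | Force at the end of the press (N) | Tool height (mm) | Nominal seated height (mm) |
|---|---|---|---|
| Tall | 8.7 | 162.2 | 162 |
| Square | 4.5 | 127.3 | 127 |
| Squat | 5.0 | 92.3 | 92 |

The last pictures from the scene and side cameras show all three heads on their rims and the jars upright. Nothing on the bench looks moved, judged by eye rather than re-measured. The arm ended clear of everything, with the tool 251 mm above the bench and the force reading near zero.

Two checks did not fully agree:
- **Stopper positions:** the camera views differed by up to about 7 mm, mostly in y, so I used averages and checked by eye that the fingers were centred before each press.
- **Sliding friction:** whenever I paused a press before the gasket, the force read close to zero, so the expected 2.5 N of friction never showed.

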